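Play the entrance music box once

ROBOT

A 7-joint arm with a two-finger parallel gripper is mounted at the origin on the work surface. World frame = base frame: x ahead of the robot, y to its left, z up, the work surface at z = 0. Lengths are in m, angles in rad, forces in N, time in s.
With the tool pointing down it reaches from about 0.35 to 0.9 m from the base axis. Payload 19.9 kg.
Tool frame: the origin (TCP) lies midway between the tips of the shut fingers; the grasp point (between the pads) lies tcp_to_grasp behind it (tcp_to_grasp is the distance from the TCP to the grasp point, in m); x points along the fingers, z is the direction in which the jaws open and shut, and the axes are right-handed (so a half turn about x gives the same grasp; the last joint's range is limited). The gripper opens to 85 mm and grips with 20 to 120 N. Pads are 22 mm wide; open, the fingers measure 114 mm over their backs; the gripper's body (76 mm by 85 mm) begins 54 mm behind the grasp point. The pads swing forward as they close: fully open they stand 13 mm farther back than shut.
Start: joints at [1.252, 0.417, -0.01, 1.614, 0.005, 1.111, -0.053], TCP at [0.171, -0.601, 0.231] pointing down, gripper open.
Joint ranges: [-2.81, 2.81], [-0.39, 2.02], [-1.27, 1.25], [0.06, 2.57], [-1.19, 4.33], [0.19, 2], [-2.82, 2.82]. Speed limits (rad/s): [1.89, 1.89, 2.39, 2.39, 3.01, 3.01, 3.01].

INTERFACE

Orientations are given as a rotation vector (axis times angle).
In Python, from station import get_obs, get_image, calibration, hand_in, boxes_of, masks_of, mark_of, tcp_to_grasp gives the robot as it stands.
- The arm moves only by the tool servo_tool, never from a script. Its argument "series" is one flat list of numbers, 5 for each row, row after row: the finger opening in m, from 0 to 0.0854, then the shift along the tool's x, y, z in m, then the turn about the tool's x in rad. A call has 1 to 20 rows; each row is the pose to reach, as a shift and turn from the pose measured when the call began, along the tool's axes at that moment; what a row does not reach only later rows make up. A row lasts 1/12 s, in which the tool goes at most 41.7 mm and 7.16 degrees, less where a joint would pass 70% of its speed; a pose out of reach is approached as far as the arm can. A call with a gripper value outside its range is refused whole. The fingers move at their own pace and stop on an object; "newtons" is the grip in N (left out, the last holds). Time passes only in rows, so rows that repeat a pose let the fingers close. It gives the time, the measured TCP pose, the force and the opening at its end, in the units of the state.
- get_obs(): the state, without advancing time (a new reading comes with each control period).
- get_image(name): name is "scene" or "top" or "wrist"; returns the picture (384x512x3 uint8, red, green, blue); there is no depth.
- calibration(name): a dict with "intrinsics" (3x3 intrinsics, pixels), "extrinsics" (4x4, takes a point from world to camera coordinates); the wrist camera has in their place "mount" (4x4, takes a point from camera to tool coordinates, whose origin is the TCP and whose axes are the tool frame's). Camera axes: x right, y down, z forward; pixel columns grow to the right and rows downward; lengths in m; the calibration is good to about 2 mm. A picture is of the moment at which its call begins: read the wrist's pose just before it. calibration takes no time and is no camera call.
- hand_in(): hands the job in, once; it reports no verdict.
Trained networks look in the newest picture that a camera, given by its name, has taken for a name from the list of things; names that differ only in an ending like _2 or _b are one class to them, and where a whole thing is asked for, a point or a joint stands for the part that bears it (a point fixed in the world has none). Each returns a list of dicts, best first, with "p" (0 to 1); they miss things now and then, are a little off and sometimes report something else, mostly with a low value. They report only what shows in the picture. A call takes as long as a camera call. They do not tell look-alikes from the thing itself.
- boxes_of(camera, target): "rect" ([left, top, width, height] in pixels, round what is visible of it).
- masks_of(camera, target): "region" (384x512 bool, what is visible of it) and "rect" ([left, top, width, height] in pixels, round what is visible of it).
- mark_of(camera, target): "point" ([row, column] in pixels: a listed point, or the origin of a listed thing).
The state is a dict: "t": time; "qpos": joint angles; "qvel": joint speeds; "joint_efforts": joint torques, N m; "tcp_pos": TCP position; "eef_rot": TCP orientation; "contact_force": force on the tool from outside, world axes, zero at the start; "torque": the same for the moment, N m; "width": opening from 0.0 (shut) to 1.0 (fully open).
Only numpy, scipy, OpenCV 4.12 (cv2) and the standard library are available. Lean on these libraries where they do the work, as an engineer would, in place of code of your own. Each camera call takes 0.05 s, during which the arm holds its last target. There are 200 camera calls.

TASK

Play the music box on the entrance cabinet once through: with the fingertips, push its hand wheel round by the upright handle, clockwise seen from above, through exactly one full turn, so that the handle stops where it began, then back away. Only push the handle sideways and gently: never pinch it or draw it up, for it stands loose in its socket. Leave the other things on the cabinet alone.

Things in the scene. Friction and masses are not known exactly. Their poses are not given: they have to be found in the camera images.
- wheel_hub (a point): Centre of the hub's top, on the upright axis of the music box's hand wheel, 78 mm above the cabinet top. The steel wheel is level: rim circle of 60 mm radius (centre line of a 10 mm thick bar, its top 75 mm above the cabinet), three 8 mm spokes level with the rim, hub 26 mm wide. Below it, all 20 to 65 mm above the cabinet, are a brass drum and a comb, on a fixed round wooden base 170 mm wide and 20 mm high. The base is screwed down.
- handle: Upright plain round black plastic handle, 16 mm in diameter and 42 mm tall, on the wheel's rim at the end of one spoke, its axis 60 mm from the wheel's axis. Origin at its centre, 100 mm above the cabinet top: it reaches from 79 to 121 mm, from a steel boss 22 mm wide whose top is at 79 mm. It goes round with the wheel. It weighs 60 g and is held down only by its weight: it can slide up out of its socket by 30 mm. All round and above it is free.
- wheel (a joint): Angle of the hand wheel in rad, growing clockwise seen from above. It starts somewhere between 0 and 5 and has no stop for more than a turn either way. Slight steady friction (about 1 to 1.5 N at the handle); it does not spring back or run on when let go.
- pen_stand: Bystander: loose aluminium pen stand, 72 mm wide, 100 mm tall, pens up to 149 mm. Origin at the centre of its underside, z up.
- frog: Bystander: loose ceramic frog ornament, about 70 mm long and wide, 71 mm tall. Origin at the centre of its underside, z up.
- canister: Bystander: loose stainless steel canister with its hinged lid shut, 88 mm wide, 118 mm tall. Origin at the centre of its underside, z up.
- binder_clip: Bystander: loose black binder clip lying on the cabinet, about 50 by 40 mm, 17 mm tall. Origin on its underside, z up.
There are look-alikes about, which are no part of the job. Of the things like the part that bears wheel_hub, leave any that is blue; of the rest the smaller one is meant.

How it is judged:
By the outcome, as a careful person would: the job done as asked, in the order asked, and still so for the second after the job is handed in, with the robot touching nothing.
It also fails if it takes over 61 s, if anything falls off the work surface, if the arm or the gripper's body presses on something with over 40 N, if the wrist force passes 120 N, or if a joint passes its speed limit or range.

## Working session

There is one attempt and no reset: what is moved stays moved. The work goes in short steps, Python scripts to look and compute and a tool call to move; the robot and the scene stay as the last step left them, time stands still between calls to the robot, and variables do not carry over. Pictures are saved under pics/ and viewed, on a budget of 10 in all, crops included, one or two more only if the job needs it, and the job is handed in when it is done.

Besides the shell and the picture viewer there is one more tool, called after "Request:" as a command line: name --argument value ..., lists and objects as JSON in quotes. servo_tool: Moves the arm, as the interface text tells. Its arguments: {"type":"object","properties":{"series":{"type":"array","items":{"type":"number"}},"newtons":{"type":"number"}},"required":["series"]}

```bash
mkdir -p pics
cat > h.py <<'E'
import numpy as np, cv2
from station import *
from scipy.spatial.transform import Rotation as R
def ray(cam,rc,z):
    c=calibration(cam);K=np.array(c["intrinsics"]);
    if cam=="wrist":
        o=get_obs();T=np.eye(4);T[:3,:3]=R.from_rotvec(o["eef_rot"]).as_matrix();T[:3,3]=o["tcp_pos"];M=T@np.array(c["mount"])
    else: M=np.linalg.inv(np.array(c["extrinsics"]))
    d=M[:3,:3]@np.linalg.inv(K)@np.array([rc[1],rc[0],1.]);p=M[:3,3]
    return p+d*(z-p[2])/d[2]
def save(n,im,s=1,box=None):
    if box: l,t,w,h=box; im=im[t:t+h,l:l+w]
    cv2.imwrite(f"pics/{n}.png",cv2.resize(im[:,:,::-1],None,fx=s,fy=s,interpolation=cv2.INTER_CUBIC))
E
python3 - <<'E'
from h import *
o=get_obs();print(o, tcp_to_grasp)
print(R.from_rotvec(o["eef_rot"]).as_matrix().round(3))
a=get_image("scene");b=get_image("top")
cv2.imwrite("pics/a.png",np.vstack([a,b])[:,:,::-1][:, :])
cv2.imwrite("pics/a.png",cv2.resize(np.hstack([a,b])[:,:,::-1],(800,300)))
save("top",b,1.5)
for c in("top","scene"):
  for t,z in(("wheel_hub",.078),("handle",.1),("pen_stand",0),("frog",0),("canister",0),("binder_clip",0)):
    for m in mark_of(c,t)[:4]: print(c,t,round(m["p"],2),np.round(m["point"]),ray(c,m["point"],z).round(3))
E
```

```text
{'t': 0.0, 'qpos': array([ 1.25249985,  0.41796476, -0.01030792,  1.61417329,  0.00472863,
        1.11070153, -0.05299817]), 'qvel': array([ 0.00093077,  0.00088158, -0.00099097,  0.00021033, -0.00145439,
        0.00014451,  0.00020406]), 'joint_efforts': array([ 1.98546266e-03, -8.64449930e+01,  6.79771509e-01, -4.34894443e+01,
        1.90442882e-02,  7.39554875e-03, -1.74882155e-05]), 'tcp_pos': array([ 0.17068702, -0.60087959,  0.23066638]), 'eef_rot': array([ 1.00358229,  1.3285978 , -1.00251292]), 'contact_force': array([-0.37123738,  0.16417215, -0.72809934]), 'torque': array([0.00793968, 0.03828328, 0.00099623]), 'width': 1.0033962647261319} 0.0187
[[-0.     0.962  0.273]
 [ 0.001  0.273 -0.962]
 [-1.    -0.    -0.001]]
top wheel_hub 0.79 [121. 340.] [ 0.718 -0.128  0.078]
top wheel_hub 0.63 [287. 210.] [0.331 0.165 0.078]
top wheel_hub 0.56 [188. 224.] [0.554 0.14  0.078]
top handle 0.71 [ 82. 349.] [ 0.804 -0.146  0.1  ]
top handle 0.59 [257. 214.] [0.397 0.154 0.1  ]
top handle 0.47 [204. 198.] [0.513 0.195 0.1  ]
top pen_stand 0.68 [214. 312.] [ 0.506 -0.07   0.   ]
top frog 0.71 [114. 224.] [0.759 0.156 0.   ]
top canister 0.8 [149. 136.] [0.665 0.378 0.   ]
top binder_clip 0.57 [230. 150.] [0.46  0.331 0.   ]
scene wheel_hub 0.78 [170. 339.] [0.334 0.17  0.078]
scene wheel_hub 0.76 [208. 298.] [0.554 0.158 0.078]
scene wheel_hub 0.61 [187. 184.] [ 0.663 -0.16   0.078]
scene handle 0.65 [196. 318.] [0.501 0.188 0.1  ]
scene handle 0.64 [171. 326.] [0.389 0.155 0.1  ]
scene handle 0.48 [196. 158.] [ 0.748 -0.172  0.1  ]
scene pen_stand 0.65 [191. 242.] [ 0.508 -0.072  0.   ]
scene frog 0.66 [279. 248.] [0.773 0.149 0.   ]
scene canister 0.7 [292. 349.] [0.669 0.373 0.   ]
scene binder_clip 0.69 [232. 368.] [0.453 0.331 0.   ]
```

View pics/top.png

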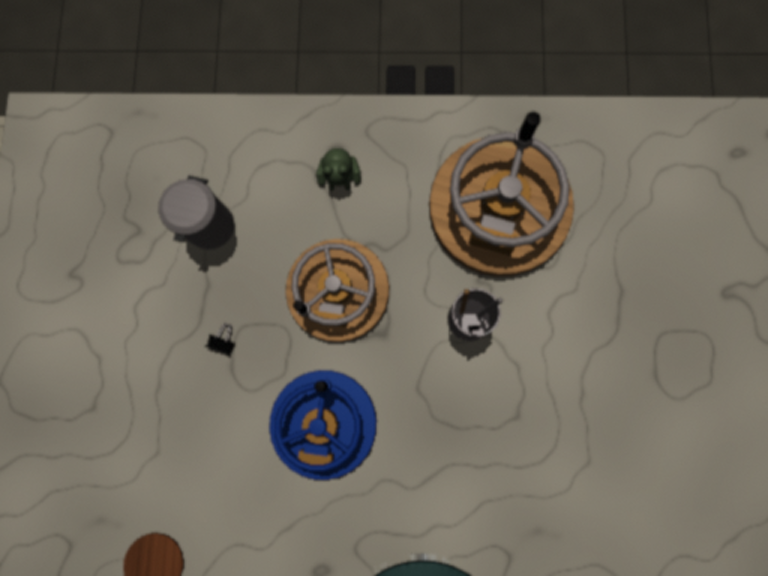

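View pics/a.png

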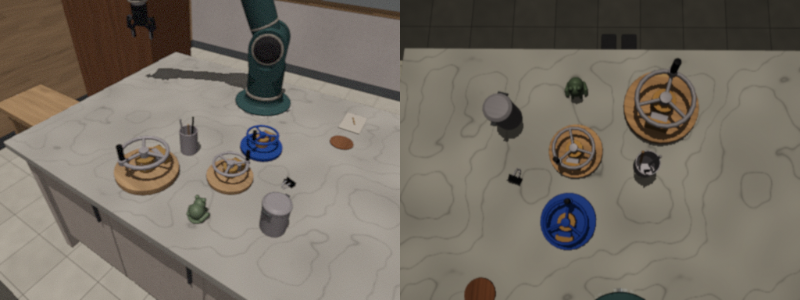

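Candidates for the music box in the top picture (native pixels, column/row) are:
- a large wooden one at (340,121)
- a blue one at (210,287), which is excluded
- a small wooden one at (222,189), the smaller non-blue one, so that's my choice. Its handle is at about (200,204).

Next I'll bring the wrist camera over it to look closer.

Run:
```python
from h import *
M=np.array(calibration("wrist")["mount"]);print(M.round(3))
o=get_obs();Rm=R.from_rotvec(o["eef_rot"]).as_matrix()
# aim: camera axis through hub after move, TCP z .33, same orientation
hub=np.array([.55,.15,.08]);
for z in(.3,):
  c=Rm@M[:3,3];d=Rm@M[:3,2]; s=(hub[2]-(z+c[2]))/d[2]
  xy=hub[:2]-c[:2]-s*d[:2];print(z,xy,Rm.T@(np.array([*xy,z])-o["tcp_pos"]))
```

```text
[[-0.    -0.326  0.945 -0.144]
 [-0.    -0.945 -0.326  0.084]
 [ 1.    -0.     0.    -0.001]
 [ 0.     0.     0.     1.   ]]
0.3 [0.58973121 0.16079066] [-0.0686891   0.61119709 -0.61850276]
```

Request:
servo_tool --series '[0, -0.07, 0, 0, 0, 0, -0.1, 0.03, -0.03, 0, 0, -0.1, 0.06, -0.06, 0, 0, -0.1, 0.09, -0.09, 0, 0, -0.1, 0.12, -0.12, 0, 0, -0.1, 0.15, -0.15, 0, 0, -0.1, 0.18, -0.18, 0, 0, -0.1, 0.21, -0.21, 0, 0, -0.1, 0.24, -0.24, 0, 0, -0.1, 0.27, -0.27, 0, 0, -0.1, 0.3, -0.3, 0, 0, -0.1, 0.33, -0.33, 0, 0, -0.1, 0.36, -0.36, 0, 0, -0.1, 0.39, -0.39, 0, 0, -0.1, 0.42, -0.42, 0, 0, -0.1, 0.45, -0.45, 0, 0, -0.1, 0.48, -0.48, 0, 0, -0.1, 0.51, -0.51, 0, 0, -0.1, 0.54, -0.54, 0, 0, -0.1, 0.57, -0.57, 0]' --newtons 20

```text
t: 2.37
tcp_pos: [0.5469, 0.074, 0.3315]
eef_rot: [1.004, 1.327, -1.003]
contact_force: [0.6, -0.3, 0.4]
width: -0.004
```

Request:
servo_tool --series '[0, 0.01, 0.04, -0.05, 0, 0, 0.01, 0.04, -0.05, 0, 0, 0.01, 0.04, -0.05, 0, 0, 0.01, 0.04, -0.05, 0]'

```text
t: 2.7
tcp_pos: [0.5716, 0.1344, 0.3209]
eef_rot: [1.002, 1.329, -1.001]
contact_force: [-0.3, -1.9, 0.4]
width: -0.004
```

Run:
```python
from h import *
o=get_obs();print({k:o[k] for k in("t","qpos","tcp_pos","eef_rot","contact_force","width")});print(R.from_rotvec(o["eef_rot"]).as_matrix().round(3))
im=get_image("wrist");save("w1",im,1.5)
for t,z in(("wheel_hub",.078),("handle",.1)):
  for m in mark_of("wrist",t)[:3]: print(t,round(m["p"],2),np.round(m["point"]),ray("wrist",m["point"],z).round(4))
get_image("top")
for t,z in(("wheel_hub",.078),("handle",.1)):
  for m in mark_of("top",t)[:3]: print(t,round(m["p"],2),np.round(m["point"],1),ray("top",m["point"],z).round(4))
```

```text
{'t': 2.7, 'qpos': array([ 0.22816954,  0.34343388, -0.65851133,  1.58082514,  0.21529418,
        1.29162101, -1.75383557]), 'tcp_pos': array([0.57164768, 0.13442906, 0.32092296]), 'eef_rot': array([ 1.00174869,  1.32897394, -1.00149658]), 'contact_force': array([-0.34704578, -1.87100098,  0.35350492]), 'width': -0.0038642604971101027}
[[-0.     0.961  0.275]
 [ 0.001  0.275 -0.961]
 [-1.    -0.    -0.001]]
wheel_hub 0.9 [313. 187.] [0.3314 0.1622 0.078 ]
wheel_hub 0.63 [171. 236.] [0.5529 0.1488 0.078 ]
handle 0.65 [197. 192.] [0.5145 0.1899 0.1   ]
handle 0.61 [287. 200.] [0.3952 0.1539 0.1   ]
wheel_hub 0.58 [123.  342.1] [ 0.7125 -0.1317  0.078 ]
handle 0.74 [ 83.7 349.6] [ 0.8002 -0.1463  0.1   ]
```

View pics/w1.png

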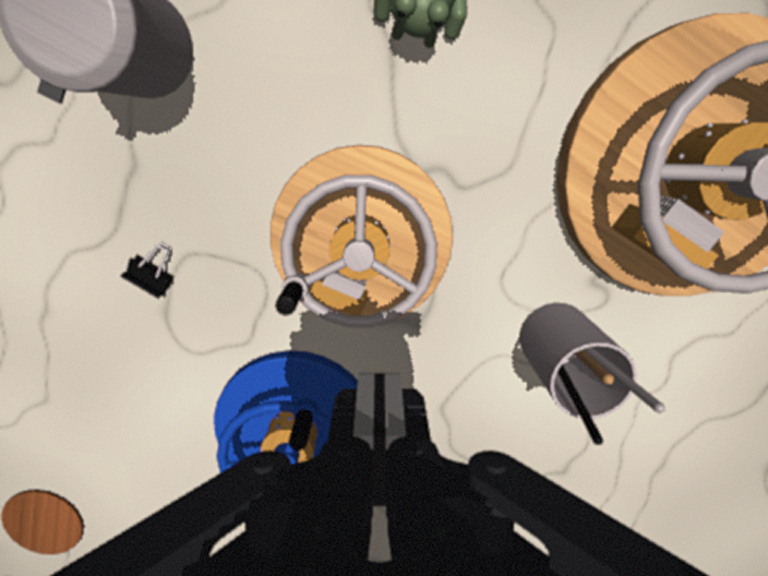

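The wrist picture confirms the choice. The small wooden box has its hub at (239,170) native and its handle at about (193,197), with the blue box below it and the big one on the right. To measure the hub and handle angle, I'll fit the projected cylinder to the picture.

```bash
cat >> h.py <<'E'
def proj(P,o):
    c=calibration("wrist");T=np.eye(4);T[:3,:3]=R.from_rotvec(o["eef_rot"]).as_matrix();T[:3,3]=o["tcp_pos"]
    W=np.linalg.inv(T@np.array(c["mount"]));q=np.array(c["intrinsics"])@(W[:3,:3]@np.asarray(P).T+W[:3,3:4]);return (q[:2]/q[2]).T
def fit(im,o,h0,phi0):
    """hub from hub-disc blob, handle centre from cylinder silhouette"""
    from scipy.optimize import minimize
    a=np.linspace(0,2*np.pi,25)[:-1];ring=lambda c,r,z:np.c_[c[0]+r*np.cos(a),c[1]+r*np.sin(a),0*a+z]
    g=im.max(2).astype(float)
    dark=(g<62).astype(np.uint8)
    def sil(c):
        m=np.zeros(g.shape,np.uint8);p=proj(np.vstack([ring(c,.008,.081),ring(c,.008,.121)]),o)
        cv2.fillConvexPoly(m,cv2.convexHull(np.round(p*16).astype(np.int32)),1,shift=4);return m
    c0=np.array(h0)+.06*np.array([np.cos(phi0),np.sin(phi0)])
    near=cv2.dilate(sil(c0),np.ones((13,13)));d=dark*near
    f=lambda c:-(sil(c)&d).sum()/((sil(c)|d).sum())
    gr=[(f(c0+np.array([i,j])*1e-3),i,j) for i in range(-12,13) for j in range(-12,13)]
    b=min(gr);top=[x for x in gr if x[0]<b[0]+.015];w=c0+1e-3*np.mean([[x[1],x[2]] for x in top],0)
    # hub+rim: bright grey (unsaturated) pixels vs model ring
    im=im.astype(int);grey=((im.max(2)-im.min(2)<22)&(g>110)).astype(np.uint8)
    def rim(h):
        m=np.zeros(g.shape,np.uint8)
        for r,v in((.065,1),(.055,0)):
            cv2.fillPoly(m,[np.round(proj(ring(h,r,.071),o)*16).astype(np.int32)],v,shift=4)
        cv2.fillPoly(m,[np.round(proj(ring(h,.013,.078),o)*16).astype(np.int32)],1,shift=4)
        return m
    fr=lambda h:-(rim(h)&grey).sum()/rim(h).sum()
    gr=[(fr(np.array(h0)+np.array([i,j])*1e-3),i,j) for i in range(-12,13) for j in range(-12,13)]
    b2=min(gr);top=[x for x in gr if x[0]<b2[0]+.015];h=np.array(h0)+1e-3*np.mean([[x[1],x[2]] for x in top],0)
    v=w-h;ov=im.astype(np.uint8).copy();ov[cv2.morphologyEx(sil(w),cv2.MORPH_GRADIENT,np.ones((2,2)))>0]=[255,0,0]
    ov[cv2.morphologyEx(rim(h),cv2.MORPH_GRADIENT,np.ones((2,2)))>0]=[0,255,0]
    print("handle",w.round(4),"iou",-b[0],"hub",h.round(4),-b2[0],"r",np.hypot(*v).round(4),"phi",np.degrees(np.arctan2(v[1],v[0])).round(1))
    return ov
E
python3 - <<'E'
from h import *
o=get_obs();im=get_image("wrist")
print(ray("wrist",(170,239.3),.078))
ov=fit(im,o,(.553,.149),np.radians(135))
save("w2",ov,4,(160,80,160,150))
E
```

```text
[0.55533119 0.14457304 0.078     ]h.py:28: RuntimeWarning: overflow encountered in scalar negative
  f=lambda c:-(sil(c)&d).sum()/((sil(c)|d).sum())
  return _methods._mean(a, axis=axis, dtype=dtype,
  ret = ret.dtype.type(ret / rcount)
h.py:39: RuntimeWarning: overflow encountered in scalar negative
  fr=lambda h:-(rim(h)&grey).sum()/rim(h).sum()
Traceback (most recent call last):
  File "h.py", line 40, in fit
    gr=[(fr(np.array(h0)+np.array([i,j])*1e-3),i,j) for i in range(-12,13) for j in range(-12,13)]
         ~~^^^^^^^^^^^^^^^^^^^^^^^^^^^^^^^^^^^
  File "h.py", line 39, in <lambda>
    fr=lambda h:-(rim(h)&grey).sum()/rim(h).sum()
                  ~~~^^^
  File "h.py", line 37, in rim
    cv2.fillPoly(m,[np.round(proj(ring(h,.013,.078),o)*16).astype(np.int32)],1,shift=4)
                             ~~~~^^^^^^^^^^^^^^^^^^^^^
  File "h.py", line 15, in proj
    c=calibration("wrist");T=np.eye(4);T[:3,:3]=R.from_rotvec(o["eef_rot"]).as_matrix();T[:3,3]=o["tcp_pos"]
ValueError: time passes only in moves, steps and waits
```

```bash
sed -i 's/-(sil(c)&d).sum()/-1.0*(sil(c)\&d).sum()/; s/-(rim(h)&grey).sum()/-1.0*(rim(h)\&grey).sum()/; s/c=calibration("wrist");T=/c=CW;T=/; s/^def proj/CW=calibration("wrist")\ndef proj/' h.py
python3 - <<'E'
from h import *
o=get_obs();im=get_image("wrist")
ov=fit(im,o,(.555,.1455),np.radians(132))
save("w2",ov,4,(160,80,160,150))
E
```

```text
handle [0.5129 0.1914] iou 0.7087087087087087 hub [0.5535 0.148 ] 0.7374461979913917 r 0.0595 phi 133.1
```

View pics/w2.png

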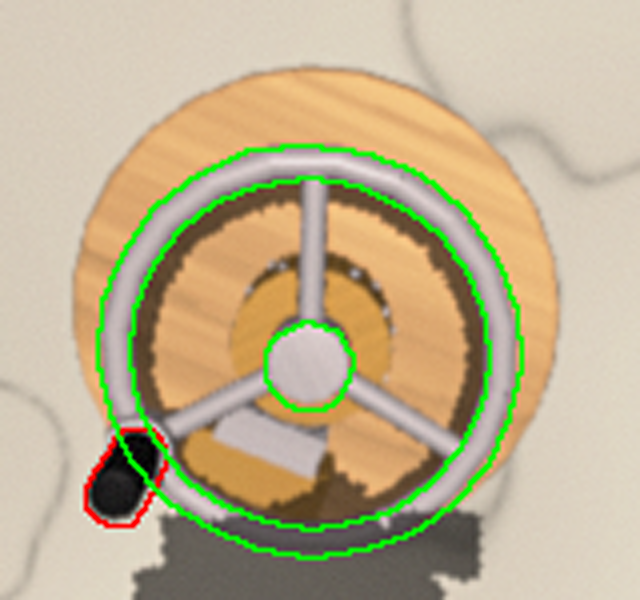

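Overlay agrees: hub about (0.554, 0.1475), handle radius 60 mm, bearing 133.5°. The plan is two half turns with shut fingers, pushing with the side faces.

```bash
cat > plan.py <<'E'
from h import *
HUB=np.array([.554,.1475]);PHI0=133.5
u=lambda d:np.array([np.cos(np.radians(d)),np.sin(np.radians(d))])
def pose(turned,stage,gap,z=.088,f=.667):
    phi=PHI0-turned;t=phi-90;mid=PHI0-90-(90 if stage==1 else 270)
    nd=mid+f*(t-mid);psi=(nd+180 if stage==1 else nd+360)
    c=HUB+.06*u(phi)-(.019+gap)*u(nd);return [*c,z,psi]
def rows(ts):
    o=get_obs();Rm=R.from_rotvec(o["eef_rot"]).as_matrix();psi0=np.degrees(np.arctan2(Rm[1,1],Rm[0,1]))
    out=[]
    for t in ts:
        d=Rm.T@(np.array(t[:3])-o["tcp_pos"]);w=-np.radians((t[3]-psi0+180)%360-180)
        out+=[0,*(float(round(x,3)) for x in d),float(round(w,3))]
    print("t",o["t"],"q",o["qpos"].round(2),"tcp",o["tcp_pos"].round(4),"psi",psi0.round(1),"F",o["contact_force"].round(1));print(out)
E
python3 - <<'E'
from plan import *
rows([pose(0,1,.015,.2)])
E
```

```text
t 3.1 q [ 0.23  0.34 -0.66  1.58  0.22  1.29 -1.75] tcp [0.5718 0.1323 0.3219] psi 15.8 F [-0.  -0.4  0.8]
[0, 0.122, -0.075, -0.074, -3.103]
```

Request:
servo_tool --series '[0, 0.01, -0.01, -0.01, -0.11, 0, 0.02, -0.02, -0.02, -0.22, 0, 0.03, -0.03, -0.03, -0.33, 0, 0.04, -0.04, -0.04, -0.44, 0, 0.05, -0.05, -0.05, -0.55, 0, 0.06, -0.06, -0.06, -0.66, 0, 0.07, -0.07, -0.07, -0.77, 0, 0.08, -0.075, -0.074, -0.88, 0, 0.09, -0.075, -0.074, -0.99, 0, 0.1, -0.075, -0.074, -1.1, 0, 0.1, -0.075, -0.074, -1.21, 0, 0.1, -0.075, -0.074, -1.32, 0, 0.1, -0.075, -0.074, -1.43, 0, 0.1, -0.075, -0.074, -1.54, 0, 0.1, -0.075, -0.074, -1.65, 0, 0.1, -0.075, -0.074, -1.76, 0, 0.1, -0.075, -0.074, -1.87, 0, 0.1, -0.075, -0.074, -1.98, 0, 0.1, -0.075, -0.074, -2.09, 0, 0.1, -0.075, -0.074, -2.2]'

```text
t: 4.77
tcp_pos: [0.4797, 0.1828, 0.2219]
eef_rot: [-0.71, 1.451, 0.708]
contact_force: [0.8, -0.6, -0.6]
width: 0.002
```

Run:
```python
from plan import *
rows([pose(0,1,.015,.16)])
```

```text
t 4.7667 q [ 0.48  0.44 -1.13  1.87  0.44  1.11  0.09] tcp [0.4797 0.1828 0.2219] psi 142.1 F [ 0.8 -0.6 -0.6]
[0, 0.062, 0.0, 0.0, -0.898]
```

Request:
servo_tool --series '[0, 0, 0, 0, -0.1, 0, 0.01, 0, 0, -0.2, 0, 0.02, 0, 0, -0.3, 0, 0.03, 0, 0, -0.4, 0, 0.04, 0, 0, -0.5, 0, 0.05, 0, 0, -0.6, 0, 0.062, 0, 0, -0.7, 0, 0.062, 0, 0, -0.8, 0, 0.062, 0, 0, -0.9, 0, 0.062, 0, 0, -0.9]'

```text
t: 5.6
tcp_pos: [0.4799, 0.1823, 0.1597]
eef_rot: [-1.387, 1.084, 1.385]
contact_force: [-0.4, -0.4, 0.1]
width: 0.001
```

Run:
```python
from plan import *
rows([pose(0,1,.015,.088)])
save("w3",get_image("scene"),2.5,(200,130,200,130))
```

```text
t 5.6 q [ 0.51  0.61 -1.22  1.93  0.66  1.07  0.82] tcp [0.4799 0.1823 0.1597] psi -166.1 F [-0.4 -0.4  0.1]
[0, 0.072, 0.0, 0.001, 0.007]
```

Request:
servo_tool --series '[0, 0.015, 0, 0, 0, 0, 0.03, 0, 0, 0, 0, 0.045, 0, 0, 0, 0, 0.06, 0, 0, 0, 0, 0.072, 0, 0, 0, 0, 0.072, 0, 0, 0]'

```text
t: 6.15
tcp_pos: [0.4789, 0.182, 0.0853]
eef_rot: [-1.381, 1.09, 1.382]
contact_force: [0.2, 0.8, -0.3]
width: 0.002
```

Run:
```python
from plan import *
rows([pose(0,1,.008),pose(0,1,.001)]+[pose(5*k,1,0) for k in range(1,19)])
save("w3",get_image("scene"),3,(200,130,200,130))
```

```text
t 6.15 q [ 0.42  0.7  -1.1   1.98  0.78  0.96  0.73] tcp [0.4789 0.182  0.0853] psi -166.5 F [ 0.2  0.8 -0.3]
[0, -0.003, -0.008, 0.001, 0.0, 0, -0.003, -0.015, 0.001, 0.0, 0, -0.003, -0.021, 0.004, 0.058, 0, -0.003, -0.026, 0.008, 0.117, 0, -0.003, -0.031, 0.01, 0.175, 0, -0.003, -0.036, 0.012, 0.233, 0, -0.003, -0.042, 0.014, 0.291, 0, -0.003, -0.047, 0.015, 0.349, 0, -0.003, -0.053, 0.016, 0.408, 0, -0.003, -0.058, 0.017, 0.466, 0, -0.003, -0.064, 0.016, 0.524, 0, -0.003, -0.07, 0.016, 0.582, 0, -0.003, -0.075, 0.015, 0.64, 0, -0.003, -0.08, 0.013, 0.699, 0, -0.003, -0.086, 0.011, 0.757, 0, -0.003, -0.09, 0.009, 0.815, 0, -0.003, -0.095, 0.006, 0.873, 0, -0.003, -0.1, 0.003, 0.931, 0, -0.003, -0.104, -0.001, 0.99, 0, -0.003, -0.107, -0.005, 1.048]
```

View pics/w3.png

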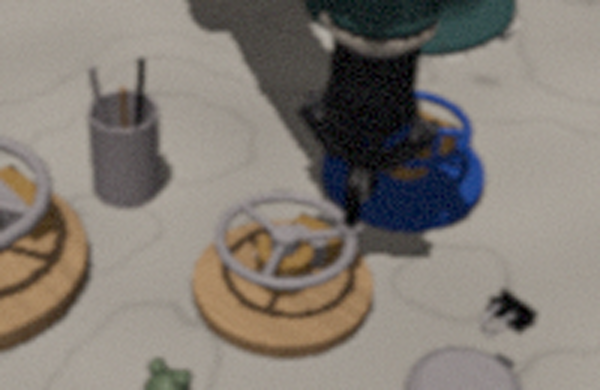

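Fingers sit just behind the handle and touch nothing (force about 0). Now I'll push the first part.

Request:
servo_tool --series '[0, -0.004, -0.008, 0.001, 0, 0, -0.004, -0.015, 0.001, 0, 0, -0.004, -0.021, 0.004, 0.06, 0, -0.004, -0.026, 0.008, 0.12, 0, -0.004, -0.031, 0.01, 0.175, 0, -0.004, -0.036, 0.012, 0.23, 0, -0.004, -0.042, 0.014, 0.29, 0, -0.004, -0.047, 0.015, 0.35, 0, -0.004, -0.053, 0.016, 0.41, 0, -0.004, -0.053, 0.016, 0.41]'

```text
t: 7.03
tcp_pos: [0.5287, 0.2113, 0.0915]
eef_rot: [-1.078, 1.287, 1.077]
contact_force: [-0.5, -0.3, 0.9]
width: -0.001
```

Run:
```python
from plan import *
rows([pose(35+5*k,1,0) for k in range(1,19)])
save("w4",get_image("scene"),3,(200,130,200,130))
```

```text
t 7.0333 q [ 0.29  0.72 -0.98  1.84  0.72  0.98  0.39] tcp [0.5287 0.2113 0.0915] psi 169.9 F [-0.5 -0.3  0.9]
[0, 0.003, -0.003, 0.001, 0.053, 0, 0.004, -0.008, 0.003, 0.111, 0, 0.004, -0.014, 0.005, 0.169, 0, 0.004, -0.019, 0.006, 0.227, 0, 0.004, -0.025, 0.007, 0.286, 0, 0.004, -0.03, 0.007, 0.344, 0, 0.004, -0.036, 0.007, 0.402, 0, 0.004, -0.041, 0.006, 0.46, 0, 0.004, -0.046, 0.005, 0.518, 0, 0.004, -0.051, 0.003, 0.577, 0, 0.004, -0.056, 0.001, 0.635, 0, 0.004, -0.061, -0.001, 0.693, 0, 0.004, -0.066, -0.004, 0.751, 0, 0.004, -0.07, -0.007, 0.809, 0, 0.004, -0.074, -0.011, 0.868, 0, 0.004, -0.077, -0.014, 0.926, 0, 0.004, -0.081, -0.018, 0.984, 0, 0.004, -0.083, -0.023, 1.042]
```

View pics/w4.png

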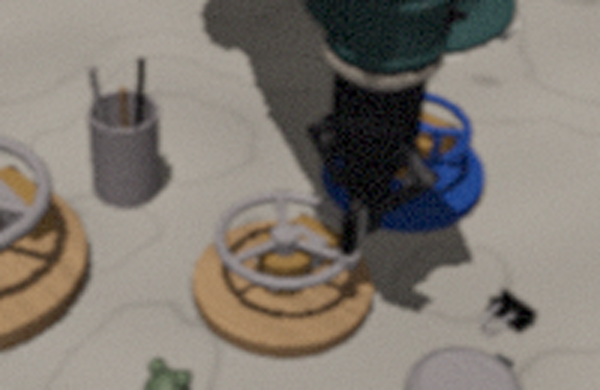

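The spokes have turned about 35° clockwise, the handle is seated at the fingers, and force is under 1 N. Continuing.

Request:
servo_tool --series '[0, 0.003, -0.003, 0.001, 0.05, 0, 0.003, -0.008, 0.003, 0.11, 0, 0.003, -0.014, 0.005, 0.17, 0, 0.003, -0.019, 0.006, 0.23, 0, 0.003, -0.025, 0.007, 0.285, 0, 0.003, -0.03, 0.007, 0.345, 0, 0.003, -0.036, 0.007, 0.4, 0, 0.003, -0.041, 0.006, 0.46, 0, 0.003, -0.046, 0.005, 0.52, 0, 0.003, -0.051, 0.003, 0.575, 0, 0.003, -0.056, 0.001, 0.635, 0, 0.003, -0.061, -0.001, 0.695, 0, 0.003, -0.066, -0.004, 0.75, 0, 0.003, -0.07, -0.007, 0.81, 0, 0.003, -0.074, -0.011, 0.87, 0, 0.003, -0.077, -0.014, 0.925, 0, 0.003, -0.081, -0.018, 0.985, 0, 0.003, -0.083, -0.023, 1.04]'

```text
t: 8.58
tcp_pos: [0.6064, 0.1741, 0.0887]
eef_rot: [-0.28, 1.551, 0.281]
contact_force: [1.0, 2.2, 0.3]
width: -0.002
```

Run:
```python
from plan import *
rows([pose(125+5*k,1,0) for k in range(1,10)])
```

```text
t 8.5833 q [ 0.19  0.71 -0.73  1.69  0.55  0.96 -0.39] tcp [0.6064 0.1741 0.0887] psi 110.5 F [1.  2.2 0.3]
[0, 0.001, -0.005, 0.0, 0.064, 0, 0.001, -0.01, -0.0, 0.122, 0, 0.001, -0.015, -0.001, 0.18, 0, 0.001, -0.02, -0.003, 0.239, 0, 0.001, -0.025, -0.005, 0.297, 0, 0.001, -0.029, -0.007, 0.355, 0, 0.001, -0.033, -0.01, 0.413, 0, 0.001, -0.037, -0.013, 0.471, 0, 0.001, -0.04, -0.016, 0.53]
```

Request:
servo_tool --series '[0, 0, -0.005, 0, 0.06, 0, 0, -0.01, 0, 0.12, 0, 0, -0.015, -0.001, 0.18, 0, 0, -0.02, -0.003, 0.24, 0, 0, -0.025, -0.005, 0.3, 0, 0, -0.029, -0.007, 0.355, 0, 0, -0.033, -0.01, 0.41, 0, 0, -0.037, -0.013, 0.47, 0, 0, -0.04, -0.016, 0.53, 0, 0, -0.04, -0.016, 0.53]'

```text
t: 9.42
tcp_pos: [0.6055, 0.1303, 0.0891]
eef_rot: [0.137, 1.565, -0.136]
contact_force: [0.2, -0.1, 1.1]
width: 0.0
```

Run:
```python
from plan import *
rows([pose(170,1,.03),pose(170,2,.03)])
```

```text
t 9.4167 q [ 0.19  0.65 -0.61  1.72  0.46  0.91 -0.79] tcp [0.6055 0.1303 0.0891] psi 80.0 F [ 0.2 -0.1  1.1]
[0, 0.001, 0.03, -0.0, -0.002, 0, 0.001, 0.006, 0.042, -2.097]
```

Request:
servo_tool --series '[0, 0, 0.015, 0, 0, 0, 0, 0.03, 0, 0, 0, 0, 0.045, 0, -0.11, 0, 0, 0.045, 0.01, -0.22, 0, 0, 0.045, 0.02, -0.33, 0, 0, 0.045, 0.03, -0.44, 0, 0, 0.045, 0.04, -0.55, 0, 0, 0.035, 0.045, -0.66, 0, 0, 0.025, 0.045, -0.77, 0, 0, 0.015, 0.045, -0.88, 0, 0, 0.006, 0.042, -0.99, 0, 0, 0.006, 0.042, -1.1, 0, 0, 0.006, 0.042, -1.21, 0, 0, 0.006, 0.042, -1.32, 0, 0, 0.006, 0.042, -1.43, 0, 0, 0.006, 0.042, -1.54, 0, 0, 0.006, 0.042, -1.65, 0, 0, 0.006, 0.042, -1.76, 0, 0, 0.006, 0.042, -1.87, 0, 0, 0.006, 0.042, -1.98]'

```text
t: 11.08
tcp_pos: [0.6482, 0.1296, 0.0895]
eef_rot: [-1.387, 1.082, 1.385]
contact_force: [0.5, -0.8, 0.6]
width: -0.001
```

Request:
servo_tool --series '[0, 0, 0, 0, -0.1, 0, 0, 0, 0, -0.1]'

```text
t: 11.25
tcp_pos: [0.6485, 0.1303, 0.0896]
eef_rot: [-1.464, 1.019, 1.463]
contact_force: [-0.2, 0.3, 1.5]
width: 0.0
```

Run:
```python
from plan import *
rows([pose(170,2,.022),pose(170,2,.014),pose(170,2,.007),pose(170,2,.001)]+[pose(170+5*k,2,0) for k in range(1,17)])
save("w5",np.vstack([get_image("scene")[130:260,200:400],get_image("wrist")[80:280,150:350]]),2)
```

```text
t 11.25 q [ 0.41  0.89 -1.03  1.6   0.82  1.14  1.1 ] tcp [0.6485 0.1303 0.0896] psi -159.8 F [-0.2  0.3  1.5]
[0, 0.002, 0.009, -0.001, -0.0, 0, 0.002, 0.017, -0.001, -0.0, 0, 0.002, 0.024, -0.001, -0.0, 0, 0.001, 0.03, -0.001, -0.0, 0, 0.001, 0.035, -0.005, 0.058, 0, 0.001, 0.04, -0.009, 0.116, 0, 0.001, 0.045, -0.012, 0.175, 0, 0.001, 0.05, -0.014, 0.233, 0, 0.001, 0.056, -0.016, 0.291, 0, 0.001, 0.061, -0.018, 0.349, 0, 0.001, 0.067, -0.019, 0.407, 0, 0.001, 0.073, -0.019, 0.466, 0, 0.001, 0.078, -0.02, 0.524, 0, 0.001, 0.084, -0.019, 0.582, 0, 0.001, 0.09, -0.018, 0.64, 0, 0.001, 0.095, -0.017, 0.698, 0, 0.001, 0.1, -0.015, 0.757, 0, 0.001, 0.106, -0.013, 0.815, 0, 0.001, 0.11, -0.011, 0.873, 0, 0.001, 0.115, -0.008, 0.931]
```

View pics/w5.png

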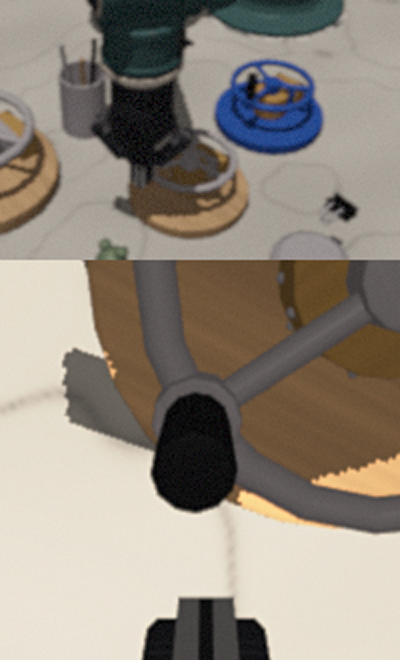

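The wrist camera (lower half) shows the handle seated in its boss straight ahead of the shut fingers, clear of them. Pushing the second half.

Request:
servo_tool --series '[0, 0.001, 0.009, -0.001, 0, 0, 0.001, 0.017, -0.001, 0, 0, 0.001, 0.024, -0.001, 0, 0, 0.001, 0.03, -0.001, 0, 0, 0.001, 0.035, -0.005, 0.06, 0, 0.001, 0.04, -0.009, 0.115, 0, 0.001, 0.045, -0.012, 0.175, 0, 0.001, 0.05, -0.014, 0.235, 0, 0.001, 0.056, -0.016, 0.29, 0, 0.001, 0.061, -0.018, 0.35, 0, 0.001, 0.067, -0.019, 0.41, 0, 0.001, 0.073, -0.019, 0.465, 0, 0.001, 0.078, -0.02, 0.525, 0, 0.001, 0.084, -0.019, 0.58, 0, 0.001, 0.09, -0.018, 0.64, 0, 0.001, 0.095, -0.017, 0.7, 0, 0.001, 0.1, -0.015, 0.755, 0, 0.001, 0.106, -0.013, 0.815, 0, 0.001, 0.11, -0.011, 0.875, 0, 0.001, 0.115, -0.008, 0.93]'

```text
t: 13.02
tcp_pos: [0.5423, 0.0833, 0.0884]
eef_rot: [-0.763, 1.43, 0.762]
contact_force: [0.4, -0.6, -0.3]
width: 0.002
```

Run:
```python
from plan import *
rows([pose(250+5*k,2,0) for k in range(1,19)])
```

```text
t 13.0167 q [ 0.48  0.64 -0.9   1.9   0.64  0.91  0.24] tcp [0.5423 0.0833 0.0884] psi 146.1 F [ 0.4 -0.6 -0.3]
[0, 0.0, 0.005, -0.001, 0.045, 0, 0.0, 0.01, -0.002, 0.103, 0, 0.0, 0.015, -0.003, 0.161, 0, 0.0, 0.021, -0.003, 0.219, 0, 0.0, 0.026, -0.003, 0.278, 0, 0.0, 0.031, -0.002, 0.336, 0, 0.0, 0.036, -0.001, 0.394, 0, 0.0, 0.041, 0.001, 0.452, 0, 0.0, 0.046, 0.003, 0.51, 0, 0.0, 0.051, 0.005, 0.569, 0, 0.0, 0.055, 0.008, 0.627, 0, 0.0, 0.059, 0.011, 0.685, 0, 0.0, 0.063, 0.015, 0.743, 0, 0.0, 0.066, 0.019, 0.801, 0, 0.0, 0.069, 0.023, 0.86, 0, 0.0, 0.072, 0.027, 0.918, 0, 0.0, 0.074, 0.031, 0.976, 0, 0.0, 0.076, 0.036, 1.034]
```

Request:
servo_tool --series '[0, 0, 0.005, -0.001, 0.045, 0, 0, 0.01, -0.002, 0.105, 0, 0, 0.015, -0.003, 0.16, 0, 0, 0.021, -0.003, 0.22, 0, 0, 0.026, -0.003, 0.28, 0, 0, 0.031, -0.002, 0.335, 0, 0, 0.036, -0.001, 0.395, 0, 0, 0.041, 0.001, 0.45, 0, 0, 0.046, 0.003, 0.51, 0, 0, 0.051, 0.005, 0.57, 0, 0, 0.055, 0.008, 0.625, 0, 0, 0.059, 0.011, 0.685, 0, 0, 0.063, 0.015, 0.745, 0, 0, 0.066, 0.019, 0.8, 0, 0, 0.069, 0.023, 0.86, 0, 0, 0.072, 0.027, 0.92, 0, 0, 0.074, 0.031, 0.975, 0, 0, 0.076, 0.036, 1.035, 0, 0, 0.076, 0.036, 1.035]'

```text
t: 14.6
tcp_pos: [0.4989, 0.1561, 0.0886]
eef_rot: [0.047, 1.567, -0.046]
contact_force: [-0.8, 0.2, -0.2]
width: 0.002
```

Run:
```python
from plan import *
rows([pose(340+2.5*k,2,0) for k in range(1,9)])
o=get_obs();im=get_image("wrist")
ov=fit(im,o,HUB,np.radians(153.5));save("w6",ov,2)
print(proj([[*(HUB+.06*u(133.5)),.079],[*HUB,.078]],o))
```

```text
t 14.6 q [ 0.19  0.52 -0.69  1.97  0.45  0.81 -0.81] tcp [0.4989 0.1561 0.0886] psi 86.6 F [-0.8  0.2 -0.2]
[0, 0.001, 0.002, 0.001, 0.025, 0, 0.001, 0.004, 0.002, 0.055, 0, 0.001, 0.006, 0.002, 0.084, 0, 0.001, 0.009, 0.003, 0.113, 0, 0.001, 0.011, 0.004, 0.142, 0, 0.001, 0.013, 0.005, 0.171, 0, 0.001, 0.015, 0.006, 0.2, 0, 0.001, 0.017, 0.007, 0.229]
handle [0.5013 0.1738] iou 0.796673455532926 hub [0.5555 0.147 ] 0.6501689056485191 r 0.0604 phi 153.7
[[276.03077245 190.74027971]
 [355.60103077 262.83551419]]
```

View pics/w6.png

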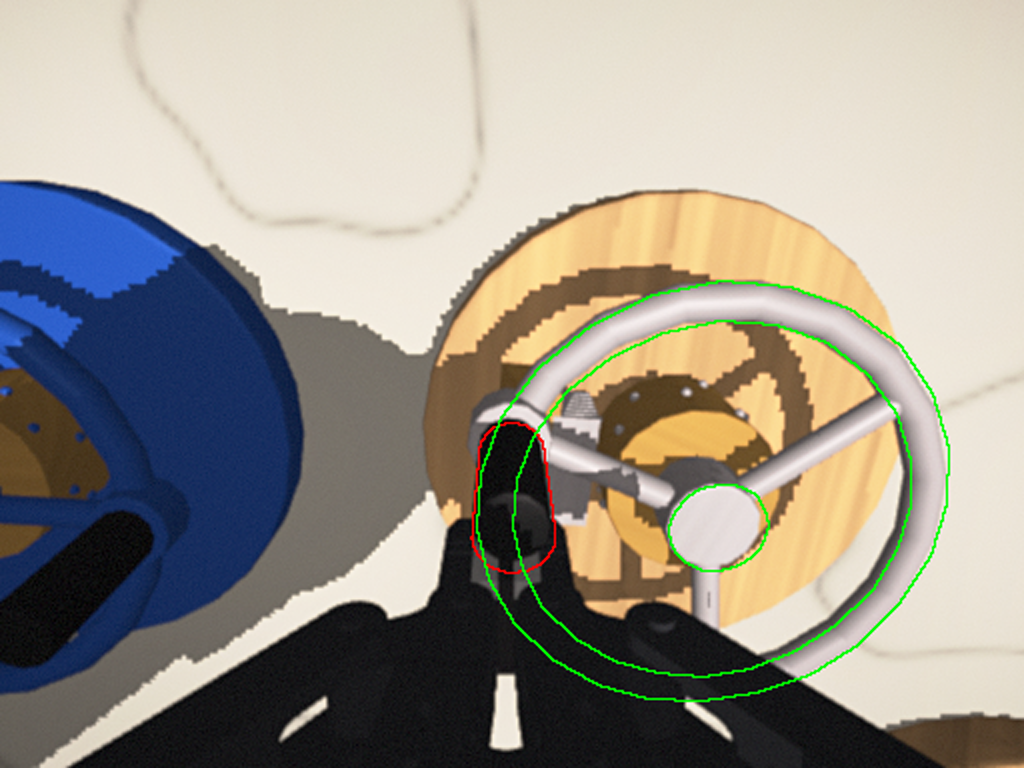

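The handle is at about 154° as commanded, roughly 20° to go, still seated in its boss. I'll push 18° and measure again.

Request:
servo_tool --series '[0, 0, 0.002, 0.001, 0.025, 0, 0, 0.004, 0.002, 0.055, 0, 0, 0.006, 0.002, 0.085, 0, 0, 0.009, 0.003, 0.115, 0, 0, 0.011, 0.004, 0.14, 0, 0, 0.013, 0.005, 0.17, 0, 0, 0.015, 0.006, 0.2, 0, 0, 0.015, 0.006, 0.2]'

```text
t: 15.32
tcp_pos: [0.5058, 0.1705, 0.0886]
eef_rot: [0.202, 1.559, -0.201]
contact_force: [-0.2, -0.2, -0.0]
width: 0.003
```

Request:
servo_tool --series '[0, 0, -0.015, 0, 0, 0, 0, -0.03, 0, 0, 0, 0, -0.04, 0, 0, 0, -0.03, -0.04, 0, 0, 0, -0.06, -0.04, 0, 0, 0, -0.09, -0.04, 0, 0, 0, -0.12, -0.04, 0, 0, 0, -0.12, -0.04, 0, 0]'

```text
t: 15.98
tcp_pos: [0.4972, 0.1324, 0.2136]
eef_rot: [0.203, 1.552, -0.199]
contact_force: [0.6, -0.0, 0.8]
width: 0.003
```

Run:
```python
from plan import *
o=get_obs();im=get_image("wrist")
ov=fit(im,o,HUB,np.radians(136));save("w7",ov,2)
rows([[.5718,.1323,.3219,15.8]])
```

```text
handle [0.5102 0.1894] iou 0.6404040404040404 hub [0.5545 0.1475] 0.8447496837158865 r 0.0609 phi 136.6
t 16.0333 q [ 0.31  0.31 -0.74  1.9   0.25  1.02 -0.8 ] tcp [0.4966 0.1318 0.2112] psi 75.3 F [-0.   0.  -0.9]
[0, -0.11, 0.02, 0.073, 1.038]
```

Next I return to the exact reference look pose for a like-for-like comparison.

Request:
servo_tool --series '[0, -0.02, 0, 0.01, 0.1, 0, -0.04, 0.005, 0.02, 0.2, 0, -0.06, 0.01, 0.03, 0.3, 0, -0.08, 0.01, 0.04, 0.4, 0, -0.1, 0.015, 0.05, 0.5, 0, -0.11, 0.02, 0.06, 0.6, 0, -0.11, 0.02, 0.073, 0.7, 0, -0.11, 0.02, 0.073, 0.8, 0, -0.11, 0.02, 0.073, 0.9, 0, -0.11, 0.02, 0.073, 1.0, 0, -0.11, 0.02, 0.073, 1.04, 0, -0.11, 0.02, 0.073, 1.04, 0, -0.11, 0.02, 0.073, 1.04]'

```text
t: 17.12
tcp_pos: [0.5712, 0.1325, 0.321]
eef_rot: [1.006, 1.322, -0.999]
contact_force: [0.4, 0.2, 0.1]
width: 0.0
```

Run:
```python
from plan import *
o=get_obs();im=get_image("wrist")
ov=fit(im,o,(.555,.1455),np.radians(132));save("w8",ov,2,(160,80,160,150))
a=cv2.imread("pics/w2.png")
cv2.imwrite("pics/cmp.png",np.hstack([cv2.resize(a,(400,375)),cv2.resize(cv2.imread("pics/w8.png"),(400,375))]))
rows([pose(357,2,.02,.2)])
```

```text
handle [0.5108 0.1889] iou 0.7194029850746269 hub [0.5537 0.1478] 0.752072072072072 r 0.0594 phi 136.3
t 17.1667 q [ 0.16  0.32 -0.56  1.59  0.18  1.28 -1.72] tcp [0.5713 0.1325 0.3212] psi 15.8 F [-0.4 -0.   0.4]
[0, 0.121, -0.064, -0.037, -1.041]
```

View pics/cmp.png

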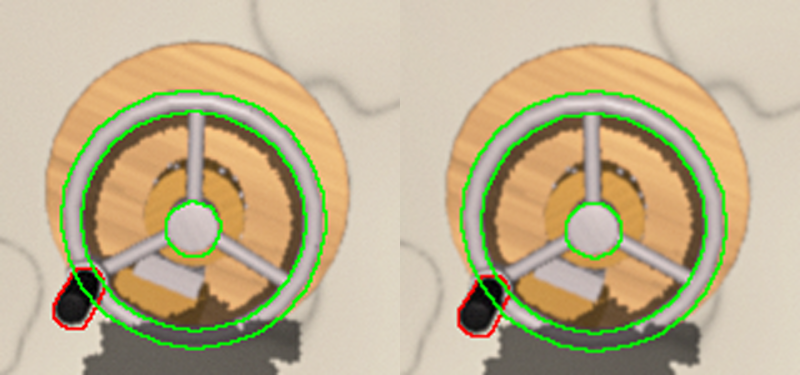

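Same-pose comparison gives 136.3° now against 133.1° at the start, so the wheel is about 3° short. I'll go back for one small nudge.

Request:
servo_tool --series '[0, 0.03, -0.03, -0.02, -0.1, 0, 0.06, -0.06, -0.03, -0.2, 0, 0.07, -0.073, -0.037, -0.3, 0, 0.08, -0.073, -0.037, -0.4, 0, 0.09, -0.073, -0.037, -0.5, 0, 0.1, -0.073, -0.037, -0.6, 0, 0.12, -0.073, -0.037, -0.7, 0, 0.12, -0.073, -0.037, -0.8, 0, 0.12, -0.073, -0.037, -0.9, 0, 0.12, -0.073, -0.037, -1.0, 0, 0.12, -0.073, -0.037, -1.04, 0, 0.12, -0.073, -0.037, -1.04]'

```text
t: 18.17
tcp_pos: [0.4918, 0.148, 0.2004]
eef_rot: [0.198, 1.555, -0.196]
contact_force: [0.6, 0.3, -0.5]
width: -0.001
```

Run:
```python
from plan import *
print(pose(357.5,2,0),pose(360.7,2,0))
rows([pose(360.7,2,.02,.2),pose(360.7,2,.02)]+[pose(360.7,2,g) for g in(.01,.006,.003,.0015,0)])
```

```text
[np.float64(0.5059661072969178), np.float64(0.1708151630859566), 0.088, 75.13749999999999] [np.float64(0.5076794424429728), np.float64(0.17335370097567043), 0.088, 73.00310000000002]
t 18.1667 q [ 0.27  0.33 -0.75  1.91  0.27  1.   -0.84] tcp [0.4918 0.148  0.2004] psi 75.6 F [ 0.6  0.3 -0.5]
[0, 0.0, 0.009, 0.008, 0.046, 0, 0.112, 0.008, 0.007, 0.046, 0, 0.113, 0.018, 0.008, 0.046, 0, 0.113, 0.022, 0.008, 0.046, 0, 0.113, 0.025, 0.008, 0.046, 0, 0.113, 0.027, 0.008, 0.046, 0, 0.113, 0.028, 0.008, 0.046]
```

Request:
servo_tool --series '[0, 0.03, 0, 0.008, 0.046, 0, 0.06, 0, 0.008, 0.046, 0, 0.085, 0, 0.008, 0.046, 0, 0.105, 0, 0.008, 0.046, 0, 0.111, 0, 0.008, 0.046, 0, 0.111, 0.008, 0.008, 0.046, 0, 0.111, 0.016, 0.008, 0.046, 0, 0.111, 0.021, 0.008, 0.046, 0, 0.111, 0.024, 0.008, 0.046, 0, 0.111, 0.026, 0.008, 0.046, 0, 0.111, 0.027, 0.008, 0.046, 0, 0.111, 0.028, 0.008, 0.046, 0, 0.111, 0.028, 0.008, 0.046]'

```text
t: 19.25
tcp_pos: [0.5073, 0.1732, 0.0897]
eef_rot: [0.234, 1.551, -0.232]
contact_force: [0.1, -0.8, 0.5]
width: 0.004
```

Request:
servo_tool --series '[0, 0, -0.015, 0, 0, 0, 0, -0.03, 0, 0, 0, 0, -0.04, 0, 0, 0, -0.03, -0.04, 0, 0, 0, -0.06, -0.04, 0, 0, 0, -0.09, -0.04, 0, 0, 0, -0.12, -0.04, 0, 0, 0, -0.12, -0.04, 0, 0]'

```text
t: 19.92
tcp_pos: [0.4967, 0.1357, 0.2147]
eef_rot: [0.236, 1.545, -0.23]
contact_force: [-0.0, 0.2, 0.7]
width: 0.001
```

Run:
```python
from plan import *
rows([[.5718,.1323,.3219,15.8]])
```

```text
t 19.9167 q [ 0.31  0.31 -0.75  1.89  0.25  1.02 -0.85] tcp [0.4967 0.1357 0.2147] psi 73.0 F [-0.   0.2  0.7]
[0, -0.106, 0.019, 0.074, 0.998]
```

Request:
servo_tool --series '[0, -0.02, 0, 0.01, 0.1, 0, -0.04, 0.005, 0.02, 0.2, 0, -0.06, 0.01, 0.03, 0.3, 0, -0.08, 0.01, 0.04, 0.4, 0, -0.1, 0.015, 0.05, 0.5, 0, -0.106, 0.019, 0.06, 0.6, 0, -0.106, 0.019, 0.074, 0.7, 0, -0.106, 0.019, 0.074, 0.8, 0, -0.106, 0.019, 0.074, 0.9, 0, -0.106, 0.019, 0.074, 1.0, 0, -0.106, 0.019, 0.074, 1.0, 0, -0.106, 0.019, 0.074, 1.0]'

```text
t: 20.92
tcp_pos: [0.5714, 0.1321, 0.3217]
eef_rot: [1.009, 1.317, -0.993]
contact_force: [0.5, -0.0, 0.4]
width: -0.004
```

Run:
```python
from plan import *
rows([])
o=get_obs();im=get_image("wrist")
ov=fit(im,o,(.555,.1455),np.radians(132));save("w9",ov,2,(160,80,160,150))
a=cv2.imread("pics/w2.png")
cv2.imwrite("pics/cmp2.png",np.hstack([cv2.resize(a,(400,375)),cv2.resize(cv2.imread("pics/w9.png"),(400,375))]))
get_image("top")
for t in("pen_stand","frog","canister","binder_clip"):
    for m in mark_of("top",t)[:1]: print(t,round(m["p"],2),ray("top",m["point"],0).round(3))
```

```text
t 20.9167 q [ 0.17  0.32 -0.57  1.59  0.18  1.27 -1.72] tcp [0.5714 0.1321 0.3217] psi 15.9 F [ 0.5 -0.   0.4]
[]
handle [0.5132 0.1909] iou 0.7259036144578314 hub [0.5535 0.1475] 0.7321688500727802 r 0.0593 phi 132.9
pen_stand 0.81 [ 0.509 -0.067  0.   ]
binder_clip 0.4 [0.464 0.341 0.   ]
```

View pics/cmp2.png

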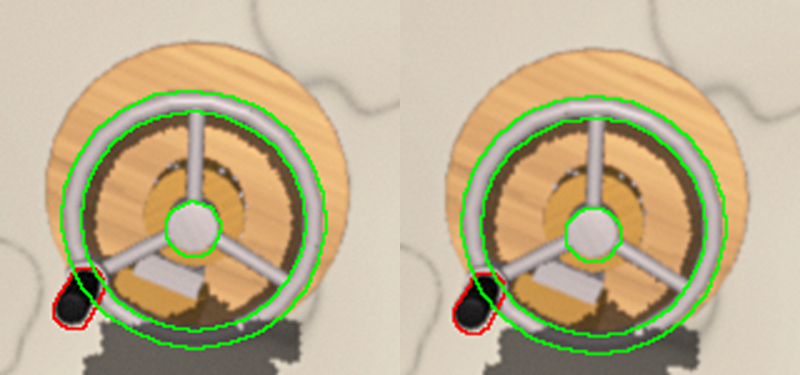

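The angle now matches the start (132.9° against 133.1°), the handle is seated, and the arm is clear. Handing in.

```bash
python3 -c "
from station import *
print(hand_in())"
```

```text
the job is handed in; nothing more can be done
None
```

I turned the small wooden music box's wheel clockwise through one full turn with the shut fingertips, then backed away and handed the job in. It took about 21 s of the 61 s allowed. I pushed the first half turn, then moved the fingers round to push the second half. That left it about 3° short, so I added one small nudge.

- **Handle position:** from the same camera pose, the handle's bearing is 132.9°, against 133.1° at the start. It is still seated in its socket.
- **Force:** readings taken at the end of each move were at most about 2.5 N, and near zero at the end with the arm well clear. I didn't log the force during the moves.
- **Other things on the cabinet:** in the last check the pen stand was within about 4 mm of where it started, as close as the detector can tell. The binder clip read about 1 cm off, but with low confidence (0.40), and the fingers stayed at least 0.13 m away from it. The detector didn't report the frog or canister in that last picture, so I couldn't check them, though the arm worked away from both.

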